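# Hang the swing-out skewer rack on its hinge pins

### The job

Slide the steel skewer rack up off the two headed studs it is parked on and lift it free, then lower it gently, not dropping it, onto the two upright hinge pins of the red bracket so that both sockets are fully down, with the rack standing out clear of the catch. Let go of it, then swing it round on its hinge until its tongue rides over the ridge of the catch and drops in behind it against the stop, and leave it there. Leave the grinder, dish, spatula and brush where they are.

Things in the scene. Friction and masses are not known exactly. Their poses are not given: they have to be found in the camera images.
- rack: Loose flat steel skewer rack like a small gate leaf, 0.3 kg. Origin on its hinge axis at its lower edge; x along the leaf away from the hinge, y thickness, z up. Plate 5 mm thick (y -2.5 to 2.5), x 16 to 176, z 0 to 120 mm; comb teeth (six slots) in its plane up to z 134; black grip tab on top. Centre of mass near x = 85. On the hinge axis are two tube sockets, outside diameter 21 mm.
- tab (a point): Middle of the rack's black grip tab, rack frame (95, 0, 138) mm; the tab is 40 mm along the rack, 12 mm thick and 36 mm high (18 above this point). The place to grip from above, fingers closing across the rack's thickness, and to push.
- socket_lo (a point): Centre of the bottom mouth of the rack's lower socket, an upright open tube of 12 mm inside diameter, 22 mm long; rack frame (0, 0, 5) mm.
- socket_up (a point): Centre of the bottom mouth of the rack's upper socket, the same tube straight above; rack frame (0, 0, 93) mm.
- tongue (a point): Middle of the rack's tongue, rack frame (194, 0, 62.5) mm: a flat lug 5 mm thick, x 176 to 204, z 55 to 70 mm.
- keyhole (a point): On the rack's middle, rack frame (95, 0, 82) mm, level with the centres of its two keyholes' wide openings, which lie at x = 50 and 140 mm: each a 24 mm square opening (z 70 to 94) with a slot 10 mm wide above it, up to z = 105. To free the rack raise it 20 mm (the stud heads are then in the wide openings), then draw it off along the stand's +y by 15 mm or more.
- stand: Fixed black parking board, upright, 140 mm long (x), 10 mm thick, top 131 mm up, on a foot 150 x 90 mm. Origin at shelf level in the middle of its face, which looks to +y. At the start the rack hangs on its two studs by the tops of the keyhole slots, lower edge about 20 mm up, tab in the middle, hinge end to the stand's +x, the rack's own +y side to the board.
- studs (a point): Midway between the stand's two brass studs, on the board's face, 122 mm up. They stick out along the stand's +y at its x = -45 and +45 mm: shaft 6 mm in diameter, 7.5 mm long, then a head 16 mm in diameter and 4 mm thick.
- mount: Fixed red bracket, base 60 x 262 mm. Origin at shelf level, z up. Hinge axis upright at (0, 95) mm; hinge post at y 119 to 135, 142 mm high, with two 10 mm thick arms that carry the pins. Shut, the rack lies along the bracket's -y from the hinge in the plane x = 0, its own +y side to the bracket's +x. It swings out on the -x side; push it towards +x to shut it.
- pin_lo (a point): Foot of the lower upright hinge pin, centre, 40 mm up, where the lower socket's mouth comes to sit on the arm (a disc of 20 mm diameter joined to the post). Pin 9.5 mm in diameter for 14 mm, then tapering to 3 mm at its tip, 26 mm above this point.
- pin_up (a point): Foot of the upper pin, the same straight above the lower, 128 mm up. Its arm (118 to 128 mm up) covers the lower pin: bring the rack in sideways, sockets above the tips (lower edge 65 to 80 mm up), then lower it. Hung, its lower edge is 35 mm up and its tab's top 191. The hinge has 1.2 mm play: let go, the rack droops about 2 degrees; it swings freely.
- catch (a point): Where the tongue's middle is when shut, bracket frame (0, -99, 97.5) mm. Behind it the stop face, x = 2.5. Over it a roof, underside 119 mm up, out to x = -25.5: the rack must be hung standing out on the -x side. Below it a sill: ramp from x = -31 up to a crest 87.5 mm high at x -9.5 to -6; the drooping tongue slides over (push at the tab with 5 to 15 N) and drops in behind.
- grinder: Pepper grinder of clear acrylic, 54 mm diameter, 119 mm high, standing. Origin in its underside. To be left alone.
- dish: White ceramic dish, 90 mm diameter, 24 mm high. Origin in its underside. To be left alone.
- spatula: Fish spatula, 300 mm long, lying flat. To be left alone.
- brush: Yellow silicone brush, 220 mm long, lying flat. To be left alone.

How it is judged:
By the outcome, as a careful person would: the job done as asked, in the order asked, and still so for the second after the job is handed in, with the robot touching nothing.
It also fails if it takes over 67 s, if anything falls off the work surface, if the arm or the gripper's body presses on something with over 40 N, if the wrist force passes 120 N, or if a joint passes its speed limit or range.

### The arm

A 6-joint arm with a two-finger parallel gripper is mounted at the origin on the work surface. World frame = base frame: x ahead of the robot, y to its left, z up, the work surface at z = 0. Lengths are in m, angles in rad, forces in N, time in s.
With the tool pointing down it reaches from about 0.3 to 0.75 m from the base axis. Payload 8.5 kg.
Tool frame: the origin (TCP) lies at the very end of the fingers, on their centre line; the grasp point (between the pads) lies 19 mm behind it (arm.pinch_z is the distance from the TCP to the grasp point, in m); z points along the fingers, y is the line along which they close (so a half turn about z gives the same grasp; the last joint's range is limited). The gripper opens to 88 mm and grips with 3 to 60 N. Pads are 18 mm wide; open, the fingers measure 123 mm over their backs; the gripper's body (75 mm by 187 mm) begins 45 mm behind the grasp point.
Start: joints at [-1.536, 0.381, 1.297, -0, 1.464, -0.215], TCP at [0.136, -0.533, 0.239] pointing down, gripper open.
Joint ranges: [-3.11, 3.11], [-0.89, 2.33], [0.22, 2.48], [-1.42, 4.56], [0.17, 2.85], [-2.88, 2.88]. Speed limits (rad/s): [2.39, 2.39, 3.14, 3.14, 3.14, 3.14].

### API

Orientations are given as a unit quaternion [w, x, y, z].
In Python, from bench import arm, viewer gives the robot as it stands (arm), with the cameras (viewer).
- The arm moves only by the tool nudge_tcp, called after ">>>" in YAML: its name, and indented under it one key for each argument. Schema: {"type":"object","properties":{"motion":{"type":"array","items":{"type":"number"},"minItems":7,"maxItems":35},"clamp_n":{"type":"number"},"only":{"type":"string"},"quiet":{"type":"boolean"},"lines":{"type":"string"}},"required":["motion"],"additionalProperties":false}. motion is one flat list of numbers that holds 1 to 5 rows one after another, with no inner brackets; each row has 7 numbers: the opening from 0.0 (shut) to 1.0 (fully open), then dx, dy, dz in parts of the range, where 1.0 means 0.75 m, then a rotation vector rx, ry, rz in shares of pi/2 rad (1.0 is pi/2 rad); each row is the pose to reach, as a shift and turn from the pose commanded when the call began, along the tool's axes at that moment; what a row does not reach only later rows make up. A row lasts 1/10 s, in which the tool goes at most 0.05 m and 0.15 rad, less where a joint would pass 70% of its speed; a pose out of reach is approached as far as the arm can. The fingers move at their own pace and stop on an object; clamp_n is the grip in N (left out, the last holds). Time passes only in rows, so rows that do not move let the fingers close. The tool returns the time, the measured TCP pose, the force, the opening and the grip force at its end. only (a regular expression) keeps the lines of the reply that match it, lines (a string "A,B") keeps lines A to B, and quiet returns only ok. A shift or turn number past 1, either way, is cut back to 1. Input that does not fit is refused with a message, and nothing moves.
- arm.observe(): the state, without advancing time (a new reading comes with each control period).
- viewer.grab_frame(name): name is "scene" or "top" or "wrist"; returns (picture, depth): 480x640x3 uint8, red, green, blue; 480x640 float32, m along the optical axis (not along the pixel's ray), 0 where there is no reading.
- viewer.camera_info(name): a dict with "fx", "fy", "cx", "cy" (pixels), "k1" (the pictures are not rectified: a ray, as slopes to the right and down, at radius r is drawn at 1 + k1 r^2 times it, then the intrinsics apply), "position" and "rotation" of the camera in the world. Camera axes: x right, y up, looking along -z (the intrinsics and any distortion apply to the point x, -y, -z); pixel columns grow to the right and rows downward; lengths in m; the calibration is good to about 2 mm. A picture is of the moment at which its call begins: read the wrist's pose just before it. camera_info takes no time and is no camera call; for the wrist camera it gives the pose at the moment of the call.
- arm.close_job(): hands the job in; it is judged then, once.
The state is a dict: "clock": time; "q": joint angles; "joint_vel": joint speeds; "tau": joint torques, N m; "ee_pos": TCP position; "eef_rot": TCP orientation; "ft_force": force on the tool from outside, world axes, zero at the start; "ft_torque": the same for the moment, N m; "finger_gap": opening from 0.0 (shut) to 1.0 (fully open); "grip_force": force on a finger pad.
Only numpy, scipy, OpenCV 4.12 (cv2) and the standard library are available. Lean on these libraries where they do the work, as an engineer would, in place of code of your own. Each camera call takes 0.05 s, during which the arm holds its last target. There are 200 camera calls.

## Working session

There is one attempt and no reset: what is moved stays moved. The work goes in short steps, Python scripts to look and compute and a tool call to move; the robot and the scene stay as the last step left them, time stands still between calls to the robot, and variables do not carry over. Pictures are saved under pics/ and viewed, at most 10 in all, crops included, and the job is handed in when it is done.

```bash
ls; mkdir -p pics; cat > h.py <<'E'
import numpy as np, cv2
from bench import arm, viewer
def grab(n):
    info=viewer.camera_info(n); im,d=viewer.grab_frame(n); return info,im,d
def rays(info,uv):
    uv=np.atleast_2d(np.asarray(uv,float))
    p=np.c_[(uv[:,0]-info['cx'])/info['fx'],(uv[:,1]-info['cy'])/info['fy']]
    s=p.copy()
    for _ in range(20): s=p/(1+info['k1']*(s**2).sum(1,keepdims=True))
    return np.c_[s[:,0],-s[:,1],-np.ones(len(s))]
def pts(info,uv,depth):
    return np.array(info['position'])+(rays(info,uv)*np.reshape(depth,(-1,1)))@np.array(info['rotation']).T
def onz(info,uv,z):
    r=rays(info,uv)@np.array(info['rotation']).T; o=np.array(info['position'])
    return o+r*((z-o[2])/r[:,2:3])
def cloud(info,d):
    v,u=np.nonzero(d>0); return np.c_[u,v],pts(info,np.c_[u,v],d[v,u])
E
python3 - <<'E'
from h import *
ims=[]
for n in ("scene","top"):
    i,im,d=grab(n); cv2.imwrite(f'pics/{n}0.png',im[:,:,::-1]); np.savez(f'{n}0.npz',im=im,d=d)
    print(n,i, (d>0).mean())
o=arm.observe(); print(o['ee_pos'],o['eef_rot'],o['finger_gap'],arm.pinch_z)
E
```

```text
bench.py
pics
scene {'fx': 486.54068073486764, 'fy': 486.54068073486764, 'cx': 315.33201106085926, 'cy': 245.9598973991495, 'k1': -0.019771899713480385, 'position': array([ 1.29855727, -0.16266202,  0.97683492]), 'rotation': array([0.74161678, 0.27052316, 0.21368653, 0.57546489])} 0.9957975260416667
top {'fx': 584.2964357374433, 'fy': 584.2964357374433, 'cx': 315.2250580143444, 'cy': 234.0489585247397, 'k1': -0.038078486528170204, 'position': array([ 0.43579282, -0.02391225,  1.65443234]), 'rotation': array([-0.70539021, -0.04380384,  0.03975119,  0.70634674])} 0.9959537760416667
[ 0.13594054 -0.53269693  0.23821194] [-6.36357363e-04  9.92211000e-01  1.24566949e-01  4.95875878e-05] 1.0002989828557427 0.0187
```

```bash
python3 - <<'E'
s=open('h.py').read()
s=s.replace("def grab(n):\n    info=viewer.camera_info(n);","from scipy.spatial.transform import Rotation as R\ndef q2r(q): return R.from_quat(np.roll(q,-1))\ndef grab(n):\n    info=dict(viewer.camera_info(n)); info['rotation']=q2r(info['rotation']).as_matrix();")
open('h.py','w').write(s)
E
```

```text
(no output)
```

View pics/scene0.png

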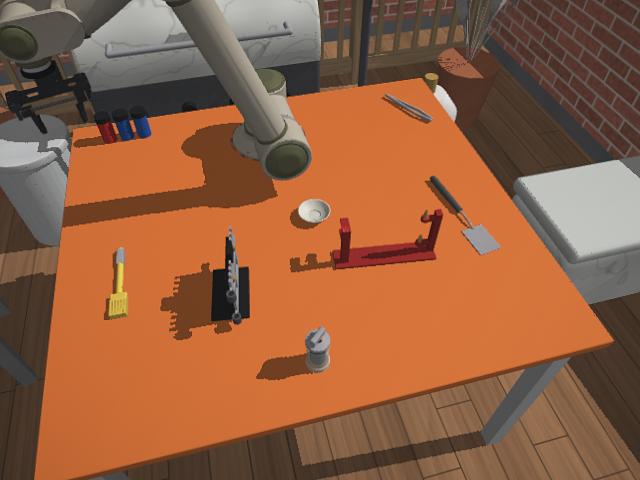

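View pics/top0.png

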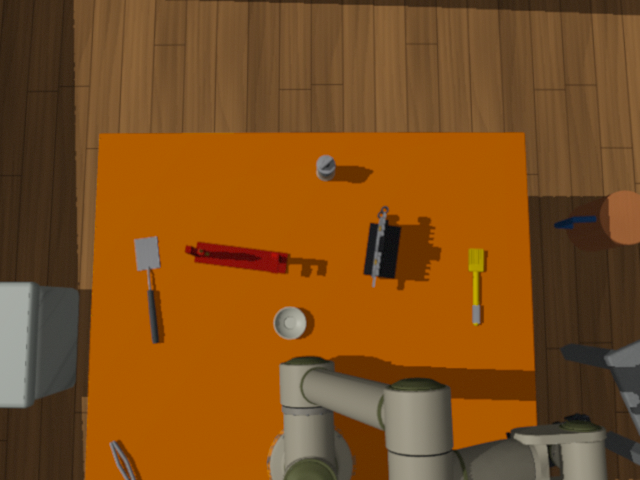

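```bash
cat > m.py <<'E'
from h import *
for n in ("scene","top"):
    f=np.load(f'{n}0.npz'); im,d=f['im'],f['d']; i=dict(viewer.camera_info(n)); i['rotation']=q2r(i['rotation']).as_matrix()
    uv,P=cloud(i,d); c=im[uv[:,1],uv[:,0]].astype(int)
    tab=(abs(P[:,0]-.55)<.25)&(abs(P[:,1])<.5)
    # table plane check
    t=tab&(c[:,0]>1.5*c[:,1])&(c[:,1]>1.5*c[:,2])&(abs(P[:,2])<.03); print(n,'table z',np.median(P[t,2]),P[t,2].std())
    def box(m,name,zs):
        Q=P[m]
        for a,b in zs:
            s=Q[(Q[:,2]>a)&(Q[:,2]<b)][:,:2].astype(np.float32)
            if len(s)<8: continue
            (cx,cy),(w,h),ang=cv2.minAreaRect(s); bx=cv2.boxPoints(((cx,cy),(w,h),ang))
            k=cv2.PCACompute2(s,None)[1][0]
            print(n,name,(a,b),len(s),'c',round(cx,4),round(cy,4),'wh',round(w,3),round(h,3),'ang',round(ang,1),'pca',round(np.degrees(np.arctan2(k[1],k[0])),1))
    red=(c[:,0]>2.5*c[:,1])&(c[:,0]>2.5*c[:,2])&(c[:,0]>40)&(abs(c[:,1]-c[:,2])<30)&(P[:,0]>.25)&(P[:,0]<.85)
    box(red,'red',[(.004,.03),(.03,.1),(.1,.13),(.13,.16),(.12,.16)])
    rk=(P[:,0]>.4)&(P[:,0]<.8)&(P[:,1]>-.35)&(P[:,1]<-.1)&tab
    box(rk,'rack',[(.004,.02),(.03,.09),(.09,.135),(.14,.152),(.155,.19)])
    blk=rk&(c.max(1)<70)
    box(blk,'blk',[(.004,.02),(.1,.135),(.14,.19),(.16,.19)])
    Q=P[rk&(P[:,2]>.14)]; print('maxz',np.percentile(Q[:,2],[50,90,99]))
E
python3 m.py
python3 - <<'E'
import cv2
a=cv2.imread('pics/scene0.png')
l=cv2.resize(a[215:335,190:270],None,fx=4.9,fy=4.9,interpolation=2); r=cv2.resize(a[200:280,325:450],None,fx=3.2,fy=3.2,interpolation=2)
import numpy as np
o=np.zeros((588,800,3),'uint8'); o[:l.shape[0],:392]=l[:588,:392]; o[:r.shape[0],394:794]=r[:,:400]
t=cv2.imread('pics/top0.png')[235:285,180:300]; t=cv2.resize(t,None,fx=3.3,fy=3.3,interpolation=2); o[300:300+t.shape[0],394:394+t.shape[1]]=t
cv2.imwrite('pics/z1.png',o)
E
```

```text
scene table z 0.0004560344252009796 0.001982406215147468
scene red (0.004, 0.03) 1668 c 0.5705 0.1979 wh 0.26 0.062 ang 83.1 pca 82.5
scene red (0.03, 0.1) 367 c 0.5644 0.206 wh 0.242 0.051 ang 81.9 pca 85.2
scene red (0.1, 0.13) 293 c 0.5634 0.206 wh 0.243 0.046 ang 83.4 pca 82.6
scene red (0.13, 0.16) 57 c 0.5836 0.2103 wh 0.022 0.234 ang 1.1 pca 88.0
scene red (0.12, 0.16) 260 c 0.5718 0.2046 wh 0.243 0.047 ang 79.3 pca 81.6
scene rack (0.004, 0.02) 1658 c 0.5991 -0.2239 wh 0.399 0.248 ang 0.4 pca 3.3
scene rack (0.03, 0.09) 306 c 0.5897 -0.1866 wh 0.023 0.214 ang 84.0 pca -9.1
scene rack (0.09, 0.135) 383 c 0.5902 -0.1849 wh 0.023 0.215 ang 82.6 pca -8.5
scene rack (0.14, 0.152) 65 c 0.594 -0.1819 wh 0.009 0.155 ang 80.7 pca -8.3
scene rack (0.155, 0.19) 147 c 0.5932 -0.1821 wh 0.012 0.154 ang 80.2 pca -9.0
scene blk (0.004, 0.02) 1246 c 0.5909 -0.2021 wh 0.089 0.149 ang 82.0 pca -9.6
scene blk (0.1, 0.135) 185 c 0.6107 -0.1902 wh 0.02 0.173 ang 84.2 pca -3.9
scene blk (0.14, 0.19) 134 c 0.6185 -0.1865 wh 0.012 0.089 ang 80.2 pca -9.0
scene blk (0.16, 0.19) 103 c 0.5941 -0.1821 w
[... 506 characters left out ...]
0.004, 0.02) 2230 c 0.5999 -0.225 wh 0.4 0.25 ang 0.0 pca -1.5
top rack (0.03, 0.09) 123 c 0.5823 -0.1858 wh 0.014 0.209 ang 83.7 pca -7.3
top rack (0.09, 0.135) 281 c 0.5847 -0.188 wh 0.023 0.214 ang 82.8 pca -7.5
top rack (0.14, 0.152) 56 c 0.5966 -0.186 wh 0.01 0.179 ang 80.2 pca -8.7
top rack (0.155, 0.19) 96 c 0.575 -0.1834 wh 0.012 0.135 ang 81.8 pca -7.4
top blk (0.004, 0.02) 862 c 0.5846 -0.2037 wh 0.088 0.148 ang 81.9 pca -7.6
top blk (0.1, 0.135) 139 c 0.6023 -0.1952 wh 0.02 0.172 ang 86.9 pca -7.0
top blk (0.14, 0.19) 95 c 0.5663 -0.1821 wh 0.012 0.118 ang 81.7 pca -7.6
top blk (0.16, 0.19) 81 c 0.5874 -0.1852 wh 0.012 0.04 ang 81.8 pca -8.7
maxz [0.15742342 0.17738744 0.18149183]
```

View pics/z1.png

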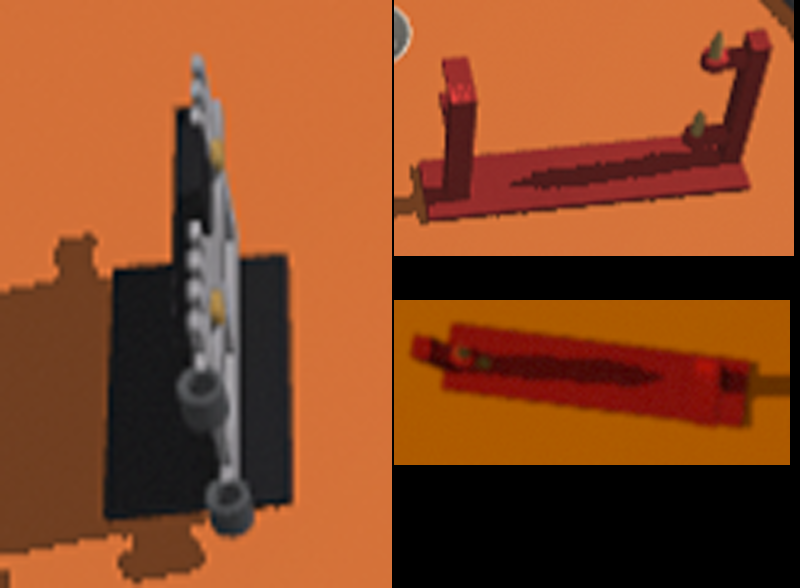

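The manual's scale: shifts go in shares of 0.75 m and turns go in shares of pi/2 rad. Converting my numbers, 0.21 m / 0.75 = 0.28, -0.09 m / 0.75 = -0.12.

>>> nudge_tcp:
  motion: [1,0.056,-0.024,-0.0093,0,0,0,1,0.112,-0.048,-0.0187,0,0,0,1,0.168,-0.072,-0.028,0,0,0,1,0.224,-0.096,-0.0373,0,0,0,1,0.28,-0.12,-0.0467,0,0,0]

```text
clock: 0.6
ee_pos: [0.3183, -0.3924, 0.2738]
eef_rot: [-0.0, 0.992, 0.124, -0.0]
ft_force: [0.6, -0.4, -0.7]
finger_gap: 1.001
grip_force: 0.0
```

>>> nudge_tcp:
  motion: [1,0.056,-0.024,-0.0093,0,0,0,1,0.112,-0.048,-0.0187,0,0,0,1,0.168,-0.072,-0.028,0,0,0,1,0.224,-0.096,-0.0373,0,0,0,1,0.28,-0.12,-0.0467,0,0,0]

```text
clock: 1.1
ee_pos: [0.4996, -0.2531, 0.3088]
eef_rot: [-0.0, 0.992, 0.125, -0.0]
ft_force: [-0.3, -0.9, -0.4]
finger_gap: 1.003
grip_force: 0.0
```

>>> nudge_tcp:
  motion: [1,0.056,-0.024,-0.0093,0,0,0.0828,1,0.112,-0.048,-0.0187,0,0,0.1655,1,0.1427,-0.0627,-0.0267,0,0,0.2508,1,0.1427,-0.0627,-0.0267,0,0,0.2508,1,0.1427,-0.0627,-0.0267,0,0,0.2508]

```text
clock: 1.6
ee_pos: [0.5903, -0.1827, 0.3281]
eef_rot: [-0.0, 0.998, -0.07, -0.001]
ft_force: [0.5, -0.3, -0.1]
finger_gap: 1.001
grip_force: 0.0
```

```bash
python3 - <<'E'
from h import *
o=arm.observe(); print(o['ee_pos'],q2r(o['eef_rot']).as_matrix().round(3),o['ft_force'])
i,im,d=grab('wrist'); cv2.imwrite('pics/w1.png',im[:,:,::-1]); np.savez('w1.npz',im=im,d=d,**i); print(i)
E
```

```text
[ 0.59028832 -0.18271284  0.32807478] [[ 0.99  -0.141 -0.001]
 [-0.141 -0.99   0.   ]
 [-0.001 -0.    -1.   ]] [ 0.51093622 -0.32166125 -0.08401469]
{'fx': 360.1509036958832, 'fy': 360.1509036958832, 'cx': 322.1132650254113, 'cy': 239.72167768875659, 'k1': -0.01755374667706627, 'position': array([ 0.66497473, -0.1936887 ,  0.47323085]), 'rotation': array([[-0.14034998,  0.94772084,  0.28657825],
       [-0.99010116, -0.13397465, -0.04183889],
       [-0.00125736, -0.28961355,  0.95714284]])}
```

View pics/w1.png

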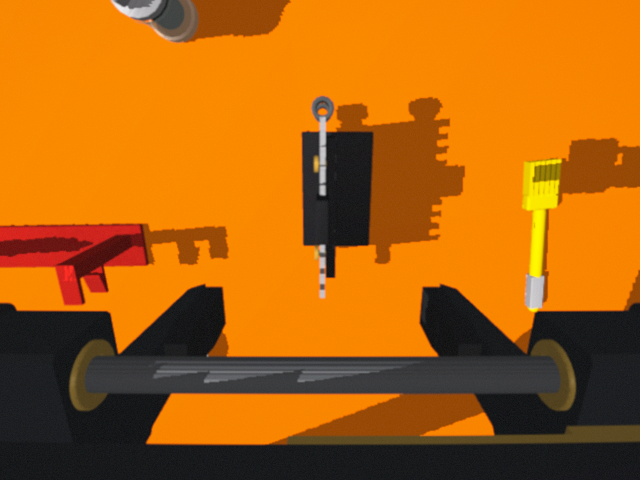

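```bash
cat > w.py <<'E'
from h import *
import sys
f=np.load(sys.argv[1]); i={k:f[k] for k in f}; im,d=f['im'],f['d']
uv,P=cloud(i,d); c=im[uv[:,1],uv[:,0]].astype(int)
m=(P[:,0]>.4)&(P[:,0]<.8)&(P[:,1]>-.3)&(P[:,1]<-.1)&(uv[:,1]<300)
for a,b in ((.1,.134),(.128,.14),(.143,.16),(.17,.19)):
    s=m&(P[:,2]>a)&(P[:,2]<b); Q=P[s][:,:2].astype(np.float32); print((a,b),s.sum(),cv2.minAreaRect(Q),np.median(P[s,2]),'pca',np.degrees(np.arctan2(*cv2.PCACompute2(Q,None)[1][0][::-1])))
    print(uv[s].min(0),uv[s].max(0))
s=m&(P[:,2]>.06)&(P[:,2]<.2); Q=P[s][:,:2]; k=np.polyfit(Q[:,0],Q[:,1],1); print('line',k,np.degrees(np.arctan(k[0])))
# socket ring grey
s=m&(uv[:,1]<122)&(uv[:,1]>90)&(c.max(1)-c.min(1)<30)&(c.max(1)>50); print('ring',uv[s].min(0),uv[s].max(0),np.median(P[s,2]))
print('ring centre', onz(i,[(uv[s][:,0].min()+uv[s][:,0].max())/2,(uv[s][:,1].min()+10.)],.135))
E
python3 w.py w1.npz
```

```text
(0.1, 0.134) 1671 ((0.6076294183731079, -0.18822932243347168), (0.023130428045988083, 0.17431402206420898), 82.97840881347656) 0.1301323165899108 pca -6.3752503
[311  96] [337 277]
(0.128, 0.14) 1827 ((0.6063162088394165, -0.18810251355171204), (0.023117076605558395, 0.1769542694091797), 83.00849914550781) 0.1304971136467053 pca -5.8469706
[311  96] [337 284]
(0.143, 0.16) 504 ((0.5899356007575989, -0.18369829654693604), (0.011751532554626465, 0.15954604744911194), 83.94053649902344) 0.15280109260426986 pca -8.271816
[316 126] [329 297]
(0.17, 0.19) 636 ((0.5908834338188171, -0.18309488892555237), (0.011351675726473331, 0.03985016420483589), 82.10799407958984) 0.17482097389466153 pca -8.133297
[316 199] [329 244]
line [-0.1277415  -0.11120702] -7.279623630110166
ring [312  97] [332 121] 0.13363805208837798
ring centre [[ 0.6851758  -0.19602154  0.135     ]]
```

Scaled: 0.186 m / 0.75 = 0.248, 0.165 m / 0.75 = 0.22.

>>> nudge_tcp:
  motion: [1,0,0,0.06,0,0,0,1,0,0,0.12,0,0,0,1,0,0,0.1733,0,0,0,1,0.0007,0,0.22,0,0,0,1,0.0007,0,0.248,0,0,0]
  clamp_n: 40

```text
clock: 2.15
ee_pos: [0.5889, -0.1836, 0.1399]
eef_rot: [-0.001, 0.997, -0.072, -0.002]
ft_force: [0.5, 0.3, 0.5]
finger_gap: 0.996
grip_force: 0.0
```

>>> nudge_tcp:
  motion: [0,0,0,0,0,0,0,0,0,0,0,0,0,0,0,0,0,0,0,0,0,0,0,0,0,0,0,0,0,0,0,0,0,0,0]
  clamp_n: 40

```text
clock: 2.65
ee_pos: [0.5912, -0.1829, 0.1437]
eef_rot: [0.0, 0.997, -0.072, 0.001]
ft_force: [0.4, 0.5, 0.1]
finger_gap: 0.57
grip_force: 0.0
```

>>> nudge_tcp:
  motion: [0,0,0,0,0,0,0,0,0,0,0,0,0,0]

```text
clock: 2.85
ee_pos: [0.591, -0.1827, 0.143]
eef_rot: [0.0, 0.997, -0.072, 0.0]
ft_force: [-0.2, 0.5, 0.5]
finger_gap: 0.39
grip_force: 0.0
```

>>> nudge_tcp:
  motion: [0,0,0,0,0,0,0,0,0,0,0,0,0,0,0,0,0,0,0,0,0,0,0,0,0,0,0,0,0,0,0,0,0,0,0]
  clamp_n: 40

```text
clock: 3.35
ee_pos: [0.591, -0.1827, 0.1427]
eef_rot: [-0.0, 0.997, -0.072, -0.0]
ft_force: [-0.1, -0.3, -0.2]
finger_gap: 0.139
grip_force: 40.0
```

Scaled: -0.02 m / 0.75 = -0.0267, -0.015 m / 0.75 = -0.02.

>>> nudge_tcp:
  motion: [0,0,0,-0.0067,0,0,0,0,0,0,-0.0133,0,0,0,0,0,0,-0.02,0,0,0,0,0,0,-0.0267,0,0,0,0,0,0,-0.0267,0,0,0]

```text
clock: 3.85
ee_pos: [0.5913, -0.1829, 0.1637]
eef_rot: [0.0, 0.997, -0.072, 0.001]
ft_force: [0.2, -0.4, -2.9]
finger_gap: 0.134
grip_force: 40.0
```

>>> nudge_tcp:
  motion: [0,0,0,0,0,0,0,0,0,-0.0067,0,0,0,0,0,0,-0.0133,0,0,0,0]

```text
clock: 4.15
ee_pos: [0.5924, -0.1725, 0.1625]
eef_rot: [-0.0, 0.997, -0.072, -0.0]
ft_force: [-0.6, -0.4, -2.8]
finger_gap: 0.132
grip_force: 40.0
```

Scaled: -0.1375 m / 0.75 = -0.1833, -0.11 m / 0.75 = -0.1467.

>>> nudge_tcp:
  motion: [0,0,-0.0267,0,0,0,0,0,0,-0.0467,-0.04,0,0,0,0,0,-0.0667,-0.0933,0,0,0,0,0,-0.0867,-0.1467,0,0,0,0,-0.0267,-0.12,-0.1833,0,0,0]

```text
clock: 4.65
ee_pos: [0.5866, -0.0808, 0.3023]
eef_rot: [0.0, 0.997, -0.072, 0.001]
ft_force: [0.7, 0.2, -3.9]
finger_gap: 0.134
grip_force: 40.0
```

>>> nudge_tcp:
  motion: [0,-0.0307,-0.0547,0,0,0,0,0,-0.0613,-0.1093,0,0,0,0,0,-0.092,-0.164,0,0,0,0,0,-0.1227,-0.2187,0,0,0,0,0,-0.1533,-0.2747,0,0,0,0]

```text
clock: 5.15
ee_pos: [0.5001, 0.1414, 0.3003]
eef_rot: [-0.0, 0.997, -0.072, 0.0]
ft_force: [1.5, 1.5, -2.8]
finger_gap: 0.134
grip_force: 40.0
```

>>> nudge_tcp:
  motion: [0,0,0,0,0,0,0,0,0,0,0,0,0,0,0,0,0,0,0,0,0]

```text
clock: 5.45
ee_pos: [0.5016, 0.139, 0.3001]
eef_rot: [0.0, 0.997, -0.072, -0.0]
ft_force: [0.7, -0.4, -3.4]
finger_gap: 0.129
grip_force: 40.0
```

```bash
python3 - <<'E'
from h import *
o=arm.observe(); print(o['ee_pos'],q2r(o['eef_rot']).as_matrix().round(3),o['ft_force'])
i,im,d=grab('wrist'); cv2.imwrite('pics/w2.png',im[:,:,::-1]); np.savez('w2.npz',im=im,d=d,**i)
E
```

```text
[0.5015728  0.13901834 0.30012285] [[ 0.99  -0.144 -0.   ]
 [-0.144 -0.99  -0.   ]
 [-0.     0.    -1.   ]] [ 0.72066839 -0.41036205 -3.4073793 ]
```

View pics/w2.png

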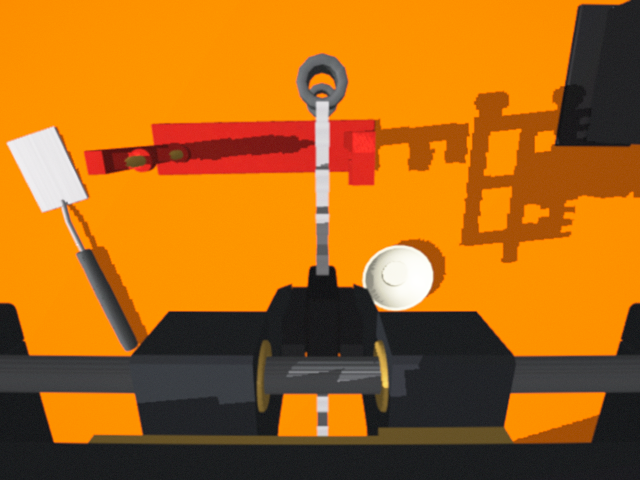

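```bash
cat > p.py <<'E'
from h import *
f=np.load('w2.npz'); i={k:f[k] for k in f}; im,d=f['im'],f['d']
uv,P=cloud(i,d); c=im[uv[:,1],uv[:,0]].astype(int)
brass=(c[:,0]>1.2*c[:,2])&(c[:,1]>.55*c[:,0])&(c[:,1]<.95*c[:,0])&(uv[:,1]>130)&(uv[:,1]<190)&(uv[:,0]>110)&(uv[:,0]<200)
for lo,hi in((110,157),(157,200)):
    s=brass&(uv[:,0]>=lo)&(uv[:,0]<hi)
    Q=P[s]; print('pin',s.sum(),uv[s].min(0),uv[s].max(0),'z',np.percentile(Q[:,2],[2,50,98]).round(4))
    for a,b in((0,.3),):
        top=Q[:,2]>Q[:,2].max()-.006; print('tip',Q[top].mean(0).round(4), top.sum(), 'mid', np.median(Q,0).round(4))
    U=uv[s]; zt=.154 if lo==110 else .066
    ext=U[U[:,0]<=U[:,0].min()+1].mean(0),U[U[:,0]>=U[:,0].max()-1].mean(0); print('ends',ext,onz(i,ext,zt).round(4))
red=(c[:,0]>2.5*c[:,1])&(c[:,0]>2.5*c[:,2])&(uv[:,1]>100)&(uv[:,1]<190)
for a,b in((.122,.133),(.137,.148),(.004,.03)):
    for x0,x1 in((80,170),(340,400),(80,400)):
        s=red&(P[:,2]>a)&(P[:,2]<b)&(uv[:,0]>=x0)&(uv[:,0]<x1)
        if s.sum()>20: print('red',(a,b),x0,s.sum(),uv[s].min(0),uv[s].max(0),cv2.minAreaRect(P[s][:,:2].astype(np.float32)),np.median(P[s,2]).round(4))
s=(uv[:,1]<112)&(uv[:,0]>290)&(uv[:,0]<355)&(P[:,2]>.28)&(P[:,2]<.31); print('ring',uv[s].min(0),uv[s].max(0),np.median(P[s,2]),cv2.minEnclosingCircle(P[s][:,:2].astype(np.float32)))
s=(uv[:,1]<270)&(abs(uv[:,0]-322)<15)&(P[:,2]>.285); k=np.polyfit(P[s,0],P[s,1],1);print('rack line',np.degrees(np.arctan(k[0])),k)
E
python3 p.py
```

```text
pin 1607 [111 131] [156 189] z [-0.0021 -0.0003  0.1481]
tip [0.5754 0.2862 0.151 ] 27 mid [ 5.640e-01  3.596e-01 -3.000e-04]
ends (array([111.49230769, 159.8       ]), array([155.5, 179. ])) [[0.5793 0.2974 0.154 ]
 [0.5593 0.2665 0.154 ]]
pin 700 [157 150] [199 189] z [-0.0024 -0.0005  0.0602]
tip [0.5751 0.2865 0.0613] 23 mid [ 5.435e-01  3.093e-01 -5.000e-04]
ends (array([157.48275862, 182.24137931]), array([198.5, 182.5])) [[0.5506 0.3073 0.066 ]
 [0.544  0.2644 0.066 ]]
red (0.122, 0.133) 80 635 [107 149] [154 171] ((0.5767716765403748, 0.29656779766082764), (0.037402957677841187, 0.01888578198850155), 81.81324005126953) 0.1275
red (0.122, 0.133) 340 1236 [352 131] [375 184] ((0.5487573146820068, 0.09565629810094833), (0.02021363563835621, 0.04554778337478638), 82.29020690917969) 0.1241
red (0.122, 0.133) 80 1871 [107 131] [375 184] ((0.5638672113418579, 0.20030447840690613), (0.23165017366409302, 0.04541444405913353), 81.78759002685547) 0.1246
red (0.137, 0.148) 80 514 [ 84 150] [139 174] ((0.5782911777496338, 0.3061162829399109), (0.04353629797697067, 0.019758354872465134), 84.20925903320312) 0.1413
red (0.137, 0.148) 80 514 [ 84 150] [139 174] ((0.5782911777496338, 0.3061162829399109), (0.04353629797697067, 0.019758354872465134), 84.20925903320312) 0.1413
red (0.004, 0.03) 80 553 [151 123] [169 174] ((0.5839574337005615, 0.3184364438056946), (0.02191310189664364, 0.0592753067612648), 80.41356658935547) 0.0076
red (0.004, 0.03) 340 698 [340 119] [374 171] ((0.5543448328971863, 0.09000526368618011), (0.039906714111566544, 0.05933299660682678), 82.5472183227539) 0.0071
red (0.004, 0.03) 80 8871 [151 119] [374 174] ((0.5682018995285034, 0.19941593706607819), (0.26057103276252747, 0.059588730335235596), 82.6950912475586) 0.0073
ring [296  53] [348 111] 0.29093561958607994 ((0.594421923160553, 0.12512952089309692), 0.01109028048813343)
rack line -8.051976166607988 [-0.14146603  0.20944068]
```

Scaled: -0.108 m / 0.75 = -0.144, -0.042 m / 0.75 = -0.056.

>>> nudge_tcp:
  motion: [0,-0.0187,-0.048,0,0,0,0,0,-0.0373,-0.096,0,0,0,0,0,-0.056,-0.144,0,0,0,0,0,-0.056,-0.144,0.0467,0,0,0,0,-0.056,-0.144,0.0933,0,0,0]

```text
clock: 6.0
ee_pos: [0.4759, 0.2525, 0.2297]
eef_rot: [-0.0, 0.997, -0.072, 0.001]
ft_force: [0.2, -0.0, -5.2]
finger_gap: 0.128
grip_force: 40.0
```

>>> nudge_tcp:
  motion: [0,0,0,0.0467,0,0,0,0,0,0,0.0467,0,0,0,0,0,-0.02,0.0467,0,0,0,0,0,-0.04,0.0467,0,0,0,0,0,-0.04,0.0467,0,0,0]

```text
clock: 6.5
ee_pos: [0.4806, 0.2841, 0.1969]
eef_rot: [-0.001, 0.997, -0.071, 0.002]
ft_force: [-0.6, -0.5, -3.7]
finger_gap: 0.135
grip_force: 40.0
```

```bash
python3 - <<'E'
from h import *
o=arm.observe(); print(o['ee_pos'],q2r(o['eef_rot']).as_matrix().round(3),o['ft_force'])
i,im,d=grab('wrist'); cv2.imwrite('pics/w3.png',im[:,:,::-1]); np.savez('w3.npz',im=im,d=d,**i)
uv,P=cloud(i,d);z=o['ee_pos'][2]-.1227+.115
s=(uv[:,1]<140)&(uv[:,0]>285)&(uv[:,0]<360)&(abs(P[:,2]-z)<.008); print('ring',uv[s].min(0),uv[s].max(0),np.median(P[s,2]),z,cv2.minEnclosingCircle(P[s][:,:2].astype(np.float32)))
E
```

```text
[0.48058849 0.28414093 0.19686309] [[ 0.99  -0.142  0.003]
 [-0.142 -0.99   0.002]
 [ 0.003 -0.002 -1.   ]] [-0.55860996 -0.49964463 -3.73894378]
ring [296  53] [348 121] 0.1880530890351549 0.18916308502514484 ((0.5716860890388489, 0.27095311880111694), 0.012881176546216011)
```

View pics/w3.png

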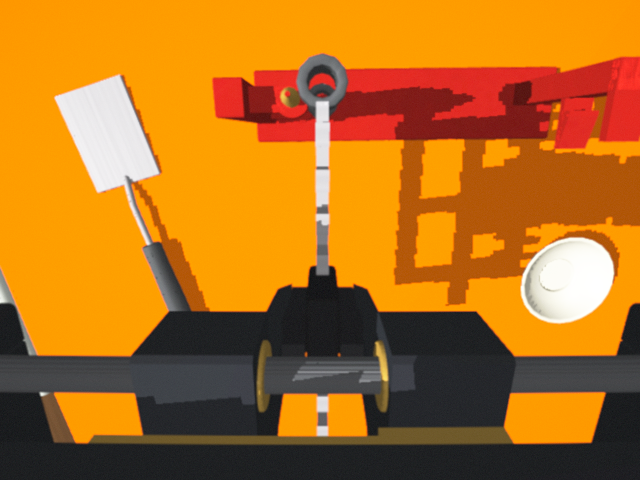

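```bash
python3 - <<'E'
from h import *
f=np.load('w3.npz'); i={k:f[k] for k in f}; im,d=f['im'],f['d']
c=im.astype(int); m=(c[...,1]>.5*c[...,0])&(c[...,1]<.95*c[...,0])&(c[...,2]<.75*c[...,1])&(c[...,0]<245)
m[:,:265]=0;m[:,312:]=0;m[:80]=0;m[115:]=0
uv,P=cloud(i,np.where(m,d,0)); s=(P[:,2]>.12)&(P[:,2]<.16); uv,P=uv[s],P[s]
print(s.sum(),uv.min(0),uv.max(0),P.mean(0).round(4),P[P[:,2]>np.percentile(P[:,2],70)].mean(0).round(4),P[:,2].max())
# ring centre: outer top edge
uv,P=cloud(i,d); s=(uv[:,1]<103)&(uv[:,0]>285)&(uv[:,0]<360)&(P[:,2]>.186)&(P[:,2]<.195)
(c0,r)=cv2.minEnclosingCircle(P[s][:,:2].astype(np.float32)); print(c0,r, arm.observe()['ee_pos'])
print(onz(i,[322,79],.1895))
E
```

```text
271 [280  87] [299 106] [0.5744 0.2874 0.1448] [0.5747 0.2876 0.1505] 0.1541025042945949
(0.5740879774093628, 0.2704540491104126) 0.010538721457123756 [0.48021733 0.28331428 0.19652232]
[[0.57471479 0.27047909 0.1895    ]]
```

Scaled: -0.0185 m / 0.75 = -0.0247, -0.0018 m / 0.75 = -0.0024.

>>> nudge_tcp:
  motion: [0,-0.0013,-0.0133,0,0,0,0,0,-0.0024,-0.0247,0,0,0,0,0,-0.0024,-0.0247,0,0,0,0,0,-0.0024,-0.0247,0,0,0,0]

```text
clock: 6.95
ee_pos: [0.4804, 0.3008, 0.1953]
eef_rot: [0.0, 0.997, -0.072, -0.0]
ft_force: [-0.2, 0.1, -3.3]
finger_gap: 0.138
grip_force: 40.0
```

```bash
python3 - <<'E'
from h import *
o=arm.observe(); print(o['ee_pos'],o['ft_force'])
i,im,d=grab('wrist'); np.savez('w4.npz',im=im,d=d,**i)
uv,P=cloud(i,d); s=(uv[:,1]<103)&(uv[:,0]>285)&(uv[:,0]<360)&(P[:,2]>.183)&(P[:,2]<.195)
print(cv2.minEnclosingCircle(P[s][:,:2].astype(np.float32)),np.median(P[s,2]))
a=cv2.resize(im[40:130,270:390],None,fx=5,fy=5); cv2.imwrite('pics/w4.png',a[:,:,::-1])
E
```

```text
[0.48043915 0.30082571 0.19525011] [-0.16157421  0.12325934 -3.26767374]
((0.5740602612495422, 0.2870471477508545), 0.010666603222489357) 0.18612854073944848
```

View pics/w4.png

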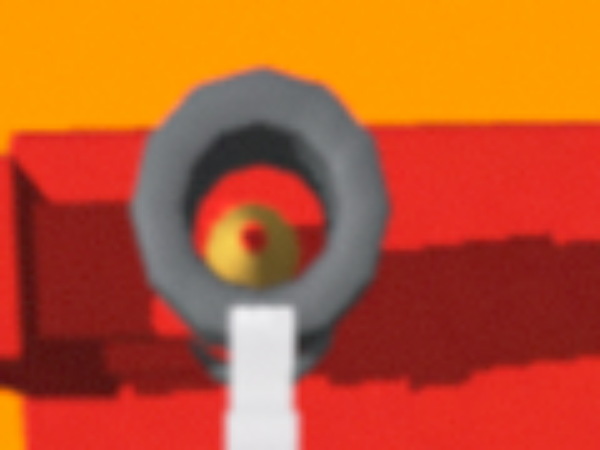

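Scaled: 0.02 m / 0.75 = 0.0267, 0.016 m / 0.75 = 0.0213.

>>> nudge_tcp:
  motion: [0,0.0005,-0.0011,0.0053,0,0,0,0,0.0005,-0.0011,0.0107,0,0,0,0,0.0005,-0.0011,0.016,0,0,0,0,0.0005,-0.0011,0.0213,0,0,0,0,0.0005,-0.0011,0.0267,0,0,0]

```text
clock: 7.5
ee_pos: [0.481, 0.3013, 0.1748]
eef_rot: [0.0, 0.997, -0.072, -0.0]
ft_force: [-0.7, -0.1, -4.0]
finger_gap: 0.13
grip_force: 40.0
```

>>> nudge_tcp:
  motion: [0,0,0,0.0027,0,0,0,0,0,0,0.0053,0,0,0,0,0,0,0.008,0,0,0,0,0,0,0.008,0,0,0]

```text
clock: 7.9
ee_pos: [0.4809, 0.3014, 0.1691]
eef_rot: [0.0, 0.997, -0.072, -0.0]
ft_force: [0.4, 0.4, -3.6]
finger_gap: 0.134
grip_force: 40.0
```

Scaled: 0.007 m / 0.75 = 0.0093, 0.006 m / 0.75 = 0.008.

>>> nudge_tcp:
  motion: [0,0,0,0.0027,0,0,0,0,0,0,0.0053,0,0,0,0,0,0,0.008,0,0,0,0,0,0,0.0093,0,0,0,0,0,0,0.0093,0,0,0]

```text
clock: 8.4
ee_pos: [0.4809, 0.3013, 0.1621]
eef_rot: [0.0, 0.997, -0.072, -0.0]
ft_force: [0.1, 0.3, -3.5]
finger_gap: 0.127
grip_force: 40.0
```

>>> nudge_tcp:
  motion: [0,0,0,0.0013,0,0,0,0,0,0,0.0027,0,0,0,0,0,0,0.004,0,0,0,0,0,0,0.004,0,0,0]

```text
clock: 8.8
ee_pos: [0.481, 0.3013, 0.1591]
eef_rot: [0.0, 0.997, -0.072, -0.0]
ft_force: [0.2, -0.5, -4.4]
finger_gap: 0.134
grip_force: 40.0
```

Scaled: 0.0014 m / 0.75 = 0.0019, 0.0007 m / 0.75 = 0.0009.

>>> nudge_tcp:
  motion: [0,0,0,0.0009,0,0,0,0,0,0,0.0019,0,0,0,0,0,0,0.0019,0,0,0,0,0,0,0.0019,0,0,0]

```text
clock: 9.2
ee_pos: [0.4811, 0.3014, 0.1579]
eef_rot: [-0.0, 0.997, -0.072, 0.0]
ft_force: [-0.3, 0.7, -3.3]
finger_gap: 0.131
grip_force: 40.0
```

>>> nudge_tcp:
  motion: [0,0,0,0.0007,0,0,0,0,0,0,0.0013,0,0,0,0,0,0,0.0013,0,0,0]

```text
clock: 9.5
ee_pos: [0.4809, 0.3015, 0.1573]
eef_rot: [-0.0, 0.997, -0.072, 0.0]
ft_force: [-2.9, -0.4, 3.2]
finger_gap: 0.129
grip_force: 40.0
```

>>> nudge_tcp:
  motion: [0.3,0,0,0,0,0,0,0.3,0,0,0,0,0,0,0.3,0,0,0,0,0,0,0.3,0,0,0,0,0,0,0.3,0,0,0,0,0,0]

```text
clock: 10.0
ee_pos: [0.4811, 0.3013, 0.1568]
eef_rot: [0.0, 0.997, -0.072, 0.0]
ft_force: [0.2, 0.4, 0.2]
finger_gap: 0.299
grip_force: 0.0
```

```bash
python3 - <<'E'
from h import *
o=arm.observe(); print(o['ee_pos'],o['ft_force'],o['finger_gap'])
for n in('wrist','scene'):
    i,im,d=grab(n); np.savez(n+'5.npz',im=im,d=d,**i); 
    uv,P=cloud(i,d)
    H=np.array([.575,.2878]); r=np.hypot(*(P[:,:2]-H).T)
    if n=='wrist':
        s=(r<.012)&(P[:,2]>.11)&(P[:,2]<.2); print('socket top z',np.percentile(P[s,2],[50,90,98]).round(4),s.sum())
    else:
        s=(P[:,0]>.36)&(P[:,0]<.62)&(abs(P[:,1]-.3)<.03)&(P[:,2]>.02)&(P[:,2]<.2); print(s.sum()); 
        a=cv2.resize(im[170:270,290:450],None,fx=5,fy=5); cv2.imwrite('pics/s5.png',a[:,:,::-1])
E
```

```text
[0.4810857  0.30133971 0.15681197] [0.22332165 0.35323944 0.20476039] 0.2987379280510627
socket top z [0.1489 0.1502 0.1513] 2347
1616
```

View pics/s5.png

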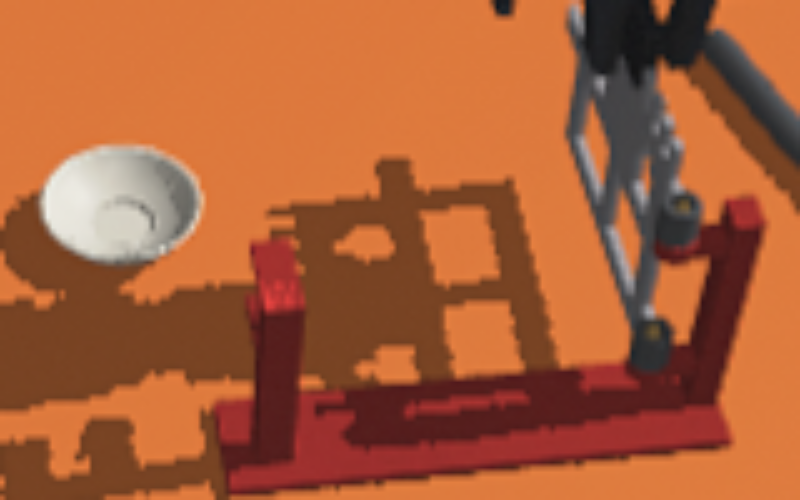

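Scaled: 0.0455 m / 0.75 = 0.0607, 0.037 m / 0.75 = 0.0493, -0.5 rad / 1.5708 = -0.3183.

>>> nudge_tcp:
  motion: [0.3,0.0007,0.0127,0,0,0,-0.0637,0.3,0.0025,0.0252,0,0,0,-0.1273,0.3,0.0056,0.0375,0,0,0,-0.191,0.3,0.01,0.0493,0,0,0,-0.2546,0.3,0.0155,0.0607,0,0,0,-0.3183]
  clamp_n: 10

```text
clock: 10.6
ee_pos: [0.486, 0.2544, 0.1569]
eef_rot: [-0.0, 0.984, 0.179, 0.0]
ft_force: [0.6, 1.0, 0.2]
finger_gap: 0.304
grip_force: 0.1
```

>>> nudge_tcp:
  motion: [0.3,0.0007,0.0127,0,0,0,-0.0637,0.3,0.0025,0.0252,0,0,0,-0.1273,0.3,0.0056,0.0375,0,0,0,-0.191,0.3,0.01,0.0493,0,0,0,-0.2546,0.3,0.0155,0.0607,0,0,0,-0.3183]

```text
clock: 11.1
ee_pos: [0.5129, 0.2158, 0.1569]
eef_rot: [-0.0, 0.909, 0.417, 0.0]
ft_force: [0.2, 0.8, 0.3]
finger_gap: 0.302
grip_force: 0.1
```

>>> nudge_tcp:
  motion: [0.3,0.0007,0.0127,0,0,0,-0.0637,0.3,0.0025,0.0252,0,0,0,-0.1273,0.3,0.0025,0.0252,0,0,0,-0.1273]

```text
clock: 11.4
ee_pos: [0.5289, 0.2046, 0.1568]
eef_rot: [0.0, 0.864, 0.504, 0.0]
ft_force: [-0.6, 0.6, -0.5]
finger_gap: 0.297
grip_force: 0.0
```

Scaled: 0.0281 m / 0.75 = 0.0375, 0.0226 m / 0.75 = 0.0301, -0.3 rad / 1.5708 = -0.191.

>>> nudge_tcp:
  motion: [0.3,0.0003,0.0076,0,0,0,-0.0382,0.3,0.0009,0.0152,0,0,0,-0.0764,0.3,0.002,0.0227,0,0,0,-0.1146,0.3,0.0036,0.0301,0,0,0,-0.1528,0.3,0.0056,0.0375,0,0,0,-0.191]

```text
clock: 11.9
ee_pos: [0.5545, 0.1952, 0.1569]
eef_rot: [-0.0, 0.779, 0.627, -0.0]
ft_force: [-0.4, 0.3, 0.3]
finger_gap: 0.301
grip_force: 0.2
```

>>> nudge_tcp:
  motion: [0.3,0,0.0039,0,0,0,-0.0191,0.3,0.0003,0.0076,0,0,0,-0.0382,0.3,0.0005,0.0113,0,0,0,-0.0573]

```text
clock: 12.2
ee_pos: [0.5627, 0.1938, 0.1568]
eef_rot: [-0.0, 0.75, 0.661, -0.0]
ft_force: [-3.2, 1.2, 2.9]
finger_gap: 0.302
grip_force: 1.8
```

Scaled: 0.0038 m / 0.75 = 0.0051, 0.0019 m / 0.75 = 0.0025, -0.04 rad / 1.5708 = -0.0255.

>>> nudge_tcp:
  motion: [0.3,0,0.0025,0,0,0,-0.0127,0.3,0,0.0051,0,0,0,-0.0255,0.3,0.0001,0.0051,0,0,0,-0.0255]

```text
clock: 12.5
ee_pos: [0.5648, 0.1942, 0.1571]
eef_rot: [-0.002, 0.737, 0.676, -0.001]
ft_force: [-9.0, 2.3, 6.0]
finger_gap: 0.3
grip_force: 5.0
```

>>> nudge_tcp:
  motion: [0.3,0,0.0025,0,0,0,-0.0127,0.3,0,0.0051,0,0,0,-0.0255,0.3,0.0001,0.0051,0,0,0,-0.0255]

```text
clock: 12.8
ee_pos: [0.5665, 0.1947, 0.1571]
eef_rot: [-0.004, 0.723, 0.691, -0.003]
ft_force: [-19.7, 4.2, 11.8]
finger_gap: 0.328
grip_force: 10.3
```

```bash
cat > a.py <<'E'
from h import *
o=arm.observe(); print(o['ee_pos'],o['ft_force'],o['finger_gap'])
H=np.array([.575,.2878])
for n in('wrist','top','scene'):
    i,im,d=grab(n); np.savez(n+'6.npz',im=im,d=d,**i); uv,P=cloud(i,d); c=im[uv[:,1],uv[:,0]].astype(int)
    grey=(c.max(1)-c.min(1)<35)&(c.max(1)>60)
    V=P[:,:2]-H; r=np.hypot(*V.T); th=np.degrees(np.arctan2(V[:,1],V[:,0]))%360
    for a,b,z0,z1 in((.02,.07,.1,.18),(.12,.175,.1,.18),(.178,.206,.07,.12)):
        s=grey&(r>a)&(r<b)&(abs(th-255)<20)&(P[:,2]>z0)&(P[:,2]<z1)
        if s.sum()>3: print(n,(a,b),s.sum(),'ang',np.percentile(th[s],[5,50,95]).round(2),'z',np.percentile(P[s,2],[2,50,95]).round(4))
E
python3 a.py
```

```text
[0.56654958 0.19465255 0.15708984] [-19.73455982   4.17203658  11.75830147] 0.32756059934269055
wrist (0.02, 0.07) 1930 ang [257.88 261.83 267.81] z [0.1039 0.1645 0.1685]
wrist (0.12, 0.175) 480 ang [259.07 260.05 261.01] z [0.1413 0.1654 0.1667]
wrist (0.178, 0.206) 6 ang [258.69 258.76 258.84] z [0.1007 0.1015 0.1187]
top (0.12, 0.175) 47 ang [257.64 258.45 259.54] z [0.103  0.1541 0.168 ]
top (0.178, 0.206) 6 ang [257.54 258.1  258.95] z [0.0805 0.1031 0.1053]
scene (0.02, 0.07) 87 ang [259.49 263.23 268.98] z [0.1003 0.1089 0.1238]
scene (0.12, 0.175) 324 ang [259.63 260.52 261.64] z [0.1008 0.1382 0.1645]
scene (0.178, 0.206) 9 ang [259.42 259.91 260.68] z [0.0867 0.0953 0.1037]
```

The manual's scale: shifts go in shares of 0.75 m and turns go in shares of pi/2 rad. Converting my numbers, -0.003 m / 0.75 = -0.004, -0.002 m / 0.75 = -0.0027.

>>> nudge_tcp:
  motion: [0.3,0,-0.0027,-0.0013,0,0,0,0.3,0,-0.0027,-0.0027,0,0,0,0.3,0,-0.0027,-0.004,0,0,0]
  clamp_n: 20

```text
clock: 13.25
ee_pos: [0.5686, 0.1931, 0.1598]
eef_rot: [0.0, 0.723, 0.691, -0.0]
ft_force: [-0.1, 0.4, -0.7]
finger_gap: 0.297
grip_force: 0.3
```

```bash
python3 a.py
```

```text
[0.56863726 0.19309386 0.15982664] [-0.09955046  0.39298188 -0.67354784] 0.29717545585293975
wrist (0.02, 0.07) 1775 ang [260.29 263.92 269.46] z [0.1049 0.1661 0.1687]
wrist (0.12, 0.175) 449 ang [261.44 262.35 263.25] z [0.148  0.1657 0.167 ]
top (0.12, 0.175) 51 ang [260.04 260.65 262.25] z [0.1012 0.1499 0.1674]
top (0.178, 0.206) 6 ang [260.03 260.6  261.45] z [0.0845 0.1004 0.1041]
scene (0.02, 0.07) 91 ang [263.01 267.01 272.01] z [0.1004 0.1115 0.1262]
scene (0.12, 0.175) 323 ang [262.62 263.52 264.5 ] z [0.1009 0.1371 0.1626]
scene (0.178, 0.206) 7 ang [260.99 263.73 264.13] z [0.0876 0.0961 0.0993]
```

Scaled: 0.003 m / 0.75 = 0.004, 0.002 m / 0.75 = 0.0027.

>>> nudge_tcp:
  motion: [0.3,0,0.0013,0,0,0,0,0.3,0,0.0027,0,0,0,0,0.3,0,0.004,0,0,0,0]
  clamp_n: 20

```text
clock: 13.7
ee_pos: [0.5704, 0.1928, 0.1597]
eef_rot: [-0.001, 0.723, 0.691, -0.002]
ft_force: [-9.7, -0.5, 4.2]
finger_gap: 0.301
grip_force: 5.0
```

>>> nudge_tcp:
  motion: [0.35,0,-0.0053,0,0,0,0,0.35,0,-0.012,0,0,0,0,0.35,0,-0.012,0,0,0,0,0.35,0,-0.012,0,0,0,0]

```text
clock: 14.1
ee_pos: [0.5628, 0.1933, 0.16]
eef_rot: [0.0, 0.723, 0.691, 0.0]
ft_force: [0.3, -0.4, 0.8]
finger_gap: 0.351
grip_force: 0.0
```

```bash
python3 a.py
```

```text
[0.56280125 0.19328072 0.15999344] [ 0.33396788 -0.36899521  0.82428353] 0.3511723783671261
wrist (0.02, 0.07) 2029 ang [258.82 262.38 267.49] z [0.1027 0.1605 0.1682]
wrist (0.12, 0.175) 468 ang [261.26 262.05 263.01] z [0.1403 0.1631 0.1648]
wrist (0.178, 0.206) 9 ang [261.28 261.35 263.98] z [0.0983 0.0992 0.1171]
top (0.12, 0.175) 50 ang [259.84 260.48 261.63] z [0.1022 0.1488 0.1678]
top (0.178, 0.206) 4 ang [260.6  261.02 261.61] z [0.0933 0.0983 0.1058]
scene (0.02, 0.07) 120 ang [262.31 265.45 270.53] z [0.1007 0.1157 0.1336]
scene (0.12, 0.175) 311 ang [261.95 262.87 264.01] z [0.1011 0.1376 0.1626]
scene (0.178, 0.206) 9 ang [258.51 261.86 264.11] z [0.086  0.0938 0.1011]
```

Scaled: -0.13 m / 0.75 = -0.1733, -0.09 m / 0.75 = -0.12.

>>> nudge_tcp:
  motion: [0.35,0,0,-0.0267,0,0,0,0.35,0,0,-0.0667,0,0,0,0.35,0,0,-0.12,0,0,0,0.35,0,0,-0.1733,0,0,0,0.35,0,0,-0.1733,0,0,0]

```text
clock: 14.75
ee_pos: [0.5641, 0.1935, 0.2955]
eef_rot: [0.003, 0.723, 0.691, 0.004]
ft_force: [0.3, 0.4, -0.5]
finger_gap: 0.344
grip_force: 0.0
```

>>> nudge_tcp:
  motion: [0.35,-0.0533,0,-0.0267,0,0,0,0.35,-0.1067,0,-0.0533,0,0,0,0.35,-0.1067,0,-0.0533,0,0,0,0.35,-0.1067,0,-0.0533,0,0,0]

```text
clock: 15.15
ee_pos: [0.5591, 0.1129, 0.3293]
eef_rot: [-0.0, 0.723, 0.69, -0.0]
ft_force: [0.7, -0.1, 0.1]
finger_gap: 0.349
grip_force: 0.0
```

```bash
python3 a.py; python3 - <<'E'
import cv2,numpy as np
f=np.load('scene6.npz')['im'][190:280,300:460]; w=np.load('wrist6.npz')['im']
o=np.zeros((600,640,3),'uint8'); o[:225,:400]=cv2.resize(f,(400,225)); o[230:590,:480]=cv2.resize(w,(480,360)); cv2.imwrite('pics/f.png',o[:,:,::-1])
E
```

```text
[0.55914725 0.11288587 0.32934578] [ 0.73013432 -0.1012457   0.10989935] 0.34904282968979966
wrist (0.02, 0.07) 443 ang [260.83 263.78 269.19] z [0.1519 0.1661 0.1687]
wrist (0.12, 0.175) 340 ang [261.51 262.34 263.22] z [0.149  0.1634 0.1653]
top (0.02, 0.07) 15 ang [251.01 256.29 263.47] z [0.1335 0.1628 0.1705]
scene (0.02, 0.07) 275 ang [262.3  265.89 271.98] z [0.1015 0.1393 0.1651]
scene (0.12, 0.175) 311 ang [261.97 262.89 263.97] z [0.1012 0.1385 0.1634]
scene (0.178, 0.206) 8 ang [260.95 262.54 264.64] z [0.0853 0.097  0.1029]
```

View pics/f.png

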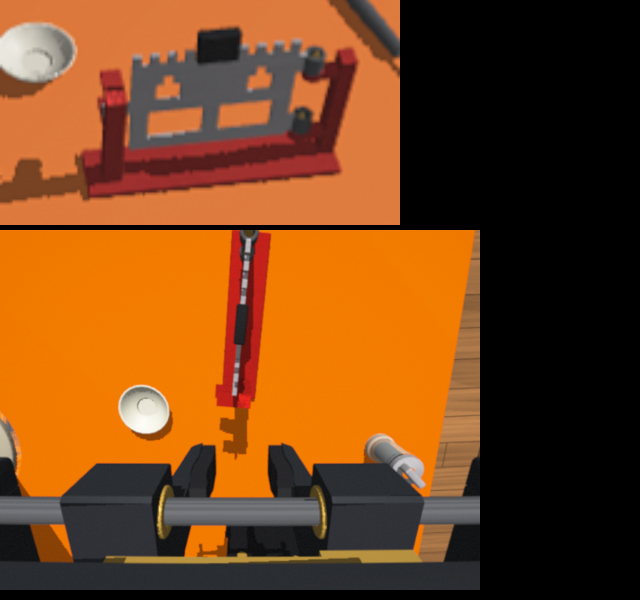

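The views show the rack shut in the bracket plane, with its tongue in the catch tower and both sockets down. The tool is clear of everything.

```bash
python3 -c "
from bench import arm, viewer
print(arm.close_job())"
```

```text
the job is handed in; nothing more can be done
None
```

The rack is off its studs and hung on both hinge pins, swung shut with its tongue behind the catch ridge. I handed the job in at about 15 s on the robot's clock, with the arm clear and the other items untouched; no verdict was shown.

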